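# Hold a gel cassette home on the edge gauge

## Task

Slide the gel cassette with the blue edge guard straight up out of the drying rack, stand it in the guides of the edge gauge and press it gently down against the sprung plunger until its bottom edge sits square on both steel rest pads, so that the dial can be read. Nothing latches it and the plunger lifts it if you let go, so finish while still gripping it and pressing it lightly onto the pads; leave the grey and yellow cassettes in their slots and the other things on the bench undisturbed.

Things in the scene. Friction and masses are not known exactly. Their poses are not given: they have to be found in the camera images.
- cassette_blue: the cassette to check: two glass plates, together 7 mm thick (own x), 84 mm wide (own y), 100 mm tall (own z), white strips down the sides; a blue silicone guard, 10 mm thick, 86 mm wide, covers its top 22 mm: grip it there across the thickness. 105 to 210 g. Origin: centre of its bottom edge. Symmetrical: either face may look to the front.
- cassette_grey: same cassette with a grey guard, to be left in its slot. Origin at the centre of its bottom edge.
- cassette_yellow: same cassette with a yellow guard, to be left in its slot. Origin at the centre of its bottom edge.
- rack: white slotted rack, fixed, 156 mm (own x) by 112 mm (own y), 67 mm high; origin under its centre. Slots at own x = -48, 0, +48 mm hold a cassette each by its side edges, thickness along own x, bottom edge 6 mm above the bench, top at 106 mm; it is free of the slot when raised 63 mm. Gap between neighbours' guards 38 mm: open the fingers about 40 mm at most. Colours change slots.
- gauge: grey edge gauge, fixed, foot 84 mm (own x) by 150 mm (own y), round dial on its front (own -x); origin under its centre. The cassette stands in it, thickness along own x, width along own y, between two end guides: channels 9 mm wide and 87 mm apart, up to 115 mm above the bench, flared mouths to 128 mm. The red needle points straight up (green marks) when it is fully down.
- gauge_seat (a point): point in the middle between the two rest pads, level with their tops, 74 mm above the bench; the bottom centre of the cassette comes here, 8 mm below the top of the released plunger. Axes as the gauge.
- rest_left: steel rest pad 16 x 16 x 8 mm, the hard stop at own y = +27 mm of the gauge; its top is 74 mm above the bench. Origin at the centre of its underside.
- rest_right: the same at own y = -27 mm of the gauge.
- gauge_plunger (a joint): travel of the upright sprung plunger (12 mm steel tip) in the middle between the rest pads, m: 0 released, with its top 82 mm above the bench; 0.008 when a cassette sits on the pads. The spring pushes up with 5 N at 0 and 8.2 N at 0.008, more than the cassette's weight.
- blue_foot_left (a point): point on the blue cassette's bottom edge at its own y = +30 mm.
- blue_foot_right (a point): point on the blue cassette's bottom edge at its own y = -30 mm.
- sample_jar: bystander: clear jar with a red lid, 59 mm across, 63 mm tall, behind the balance. Origin under its centre.
- vial_1: bystander: brown vial with a black cap, 27 mm across, 55 mm tall, at the front, between rack and gauge. Origin under its centre.
- vial_3: bystander: white vial with a black cap, 27 mm across, 56 mm tall, at the front, between rack and gauge. Origin under its centre.

How it is judged (in metres and radians):
On the way, in this order (a step that is already met when the one before it is completed fails the run):
1. the blue cassette is drawn up clear of its slot, held by the fingers and upright (z of cassette_blue in the frame of rack above 0.069 m and contact force between cassette_blue and the fingers above 1 N and angle between cassette_blue's own z axis and vertical below 0.35 rad), for 0.1 s.
2. the blue cassette stands in the gauge's guides over the plunger, fully down on both pads (horizontal distance between cassette_blue and gauge_seat below 0.004 m and value of joint gauge_plunger above 0.0068 m and z of each of blue_foot_left, blue_foot_right in the frame of gauge_seat below 0.0012 m), for 0.5 s.
At the end, for the whole second after the job is handed in: The blue cassette, still gripped and at rest, stands in the gauge within 4 mm of the seat and 0.06 rad of upright and square, both feet within 1.2 mm of the pad level, bearing on the pads with over 1 N, the plunger pressed down 6.8 mm or more (all of step 2 and angle between the y axis of cassette_blue and the y axis of gauge, either way round below 0.06 rad and angle between cassette_blue's own z axis and vertical below 0.06 rad and (contact force between cassette_blue and rest_left above 1 N or contact force between cassette_blue and rest_right above 1 N) and contact force between cassette_blue and the fingers above 2 N and linear speed of cassette_blue below 0.02 m/s); the arm keeps its last pose, push and grip.
It fails at once if the blue cassette is pressed onto the gauge with more than 45 N (contact force between cassette_blue and gauge above 45 N).
It fails at once if the grey or the yellow cassette is shifted by more than 15 mm (distance of any of cassette_grey, cassette_yellow from where it was at the start of the episode above 0.015 m).
It fails at once if the jar or a vial is shifted by more than 30 mm (distance of any of sample_jar, vial_1, vial_3 from where it was at the start of the episode above 0.03 m).
It also fails if it takes over 48 s, if anything falls off the work surface, if the arm or the gripper's body presses on something with over 40 N, if the wrist force passes 120 N, or if a joint passes its speed limit or range.

## Robot

A 6-joint arm with a two-finger parallel gripper is mounted at the origin on a cart in front of the work surface, level with it; the furniture and walls round the work are solid. World frame = base frame: x ahead of the robot, y to its left, z up, the work surface at z = 0. Lengths are in mm, angles in rad, forces in N, time in s.
With the tool pointing down it reaches from about 350 to 875 mm from the base axis. Payload 4.2 kg.
Tool frame: the origin (TCP) lies at the very end of the fingers, on their centre line; the grasp point (between the pads) lies 19 mm behind it (robot.pinch_z is the distance from the TCP to the grasp point, in mm); z points along the fingers, y is the line along which they close (so a half turn about z gives the same grasp; the last joint's range is limited). The gripper opens to 85 mm and grips with 20 to 120 N. Pads are 22 mm wide; open, the fingers measure 114 mm over their backs; the gripper's body (76 mm by 85 mm) begins 54 mm behind the grasp point. The pads swing forward as they close: fully open they stand 13 mm farther back than shut.
Start: joints at [1.44, 0.385, 0.008, 0, -1.194, -0.259], TCP at [237.469, 578.107, 231.312] pointing down, gripper open.
Joint ranges: [-3.14, 3.14], [-1.21, 2.06], [-1.07, 1.41], [-3.16, 2.05], [-2.99, -0.16], [-3.1, 3.1]. Speed limits (rad/s): [2.79, 2.79, 3.14, 3.14, 3.14, 3.14].

## Interface

Orientations are given as a rotation vector (axis times angle).
In Python, from bench import robot, eyes, models gives the robot as it stands.
- The arm moves only by the shell command python3 -m pendant 'ROWS' [FORCE]. ROWS is JSON, a list of rows, each an object of numbers: "dx", "dy", "dz": the shift along the tool's x, y, z in cm; "yaw": the turn about the tool's z in rad; "hand": the closure in counts, from 0 (fully open) to 255 (shut). In form: [{"dx": .., "dy": .., "dz": .., "yaw": .., "hand": ..}, ...]. A call has 1 to 5 rows; each row shifts and turns the commanded pose from where the row before left it, along the tool's axes as they then stand; what a row does not reach is not made up. A row lasts 1/10 s, in which the tool goes at most 50 mm and 8.59 degrees, less where a joint would pass 70% of its speed; a pose out of reach is approached as far as the arm can. A call is refused whole if a number of a shift passes 5 or a number of a turn 0.15, either way. A call with a gripper value outside its range is refused whole. The fingers move at their own pace and stop on an object; FORCE is the grip in N (left out, the last holds). Time passes only in rows, so rows that do not move let the fingers close. It gives the time, the measured TCP pose, the force and the opening at its end, in the units of the state.
- robot.state(): the state, without advancing time (a new reading comes with each control period).
- eyes.snapshot(name): name is "scene" or "top" or "wrist"; returns the picture (400x640x3 uint8, blue, green, red); there is no depth.
- eyes.camera_model(name): a dict with "fx", "fy", "cx", "cy" (pixels), "position" and "rotation" of the camera in the world. Camera axes: x right, y up, looking along -z (the intrinsics and any distortion apply to the point x, -y, -z); pixel columns grow to the right and rows downward; lengths in mm; the calibration is good to about 2 mm. The wrist camera is an equidistant fisheye: a pixel r from the principal point sees the ray r / f radians off the axis. A picture is of the moment at which its call begins: read the wrist's pose just before it. camera_model takes no time and is no camera call; for the wrist camera it gives the pose at the moment of the call.
- robot.job_done(): hands the job in, once; it reports no verdict.
Trained networks look in the newest picture that a camera, given by its name, has taken for a name from the list of things; names that differ only in an ending like _2 or _b are one class to them, and where a whole thing is asked for, a point or a joint stands for the part that bears it (a point fixed in the world has none). Each returns a list of dicts, best first, with "p" (0 to 1); they miss things now and then, are a little off and sometimes report something else, mostly with a low value. They report only what shows in the picture. A call takes as long as a camera call.
- models.regions_of(name, camera): "mask" (400x640 bool, what is visible of it) and "xy" ([column, row] in pixels, amid what is visible of it).
- models.landmark_of(name, camera): "xy" ([column, row] in pixels: a listed point, or the origin of a listed thing).
The state is a dict: "t": time; "joint_positions": joint angles; "qd": joint speeds; "effort": joint torques, N m; "position": TCP position; "orientation": TCP orientation; "wrist_force": force on the tool from outside, world axes, zero at the start; "wrist_torque": the same for the moment, N m; "finger_gap": opening from 0.0 (shut) to 1.0 (fully open).
Only numpy, scipy, OpenCV 4.12 (cv2) and the standard library are available. Lean on these libraries where they do the work, as an engineer would, in place of code of your own. Each camera call takes 0.05 s, during which the arm holds its last target. There are 200 camera calls.

## Working session

There is one attempt and no reset: what is moved stays moved. The work goes in short steps, Python scripts to look and compute and a shell command to move; the robot and the scene stay as the last step left them, time stands still between calls to the robot, and variables do not carry over. Pictures are saved under pics/ and viewed, on a budget of 10 in all, crops included, one or two more only if the job needs it, and the job is handed in when it is done.

```bash
ls; mkdir -p pics
python3 - <<'E'
from bench import robot, eyes, models
import cv2, numpy as np
print(robot.state())
for n in ["scene","top"]:
    im=eyes.snapshot(n); cv2.imwrite(f"pics/{n}0.png",im)
    c=eyes.camera_model(n); print(n,c)
    for o in ["cassette_blue","cassette_grey","cassette_yellow","rack","gauge","gauge_seat","rest_left","rest_right","vial_1","vial_3","sample_jar"]:
        r=models.landmark_of(o,n)
        print(o,[(round(d["p"],2),np.round(d["xy"],1).tolist()) for d in r[:2]])
E
```

```text
pics
{'t': 0.0, 'joint_positions': array([ 1.43958044e+00,  3.85540796e-01,  6.63374352e-03, -5.00850384e-04,
       -1.19400659e+00, -2.58569292e-01]), 'qd': array([ 9.46200466e-05,  3.78825372e-04, -2.33092248e-04,  2.92437016e-04,
       -1.69766908e-03, -1.22208446e-03]), 'effort': array([ 1.73116982e-04, -3.92287517e+01,  1.88400292e+01,  4.18625146e+00,
       -4.70544372e-03, -2.84542480e-06]), 'position': array([237.27123812, 577.57868701, 230.23392541]), 'orientation': array([ 3.07995921e+00, -6.08274076e-01, -5.17765837e-04]), 'wrist_force': array([-0.03595037, -0.02756581, -0.49067072]), 'wrist_torque': array([0.00119955, 0.04160247, 0.00266127]), 'finger_gap': 1.0024933351877445}
scene {'fx': 385.64027443852103, 'fy': 385.64027443852103, 'cx': 320.5552101540865, 'cy': 192.41784838671208, 'position': array([ -45.00534152, -639.957169  ,  499.93962295]), 'rotation': array([ 0.98799105, -0.44399186, -0.71412277])}
cassette_blue [(0.93, [392.3, 252.0])]
cassette_grey []
cassette_yellow []
rack [(0.62, [398.1, 248.0])]
gauge [(0.7, [303.5, 213.6])]
gauge_seat [(0.63, [305.6, 1
[... 191 characters left out ...]
sample_jar [(0.71, [291.9, 170.9])]
top {'fx': 373.62952847693447, 'fy': 373.62952847693447, 'cx': 319.39099141559717, 'cy': 202.14634802038066, 'position': array([ 319.81826234, -124.35797336, 1035.62442048]), 'rotation': array([ 0.16281625, -0.14664434, -1.4509181 ])}
cassette_blue [(0.5, [399.0, 212.7])]
cassette_grey [(0.65, [393.3, 183.0])]
cassette_yellow [(0.72, [393.8, 201.1])]
rack [(0.62, [390.8, 199.1])]
gauge [(0.8, [307.7, 207.3])]
gauge_seat [(0.67, [307.7, 201.8])]
rest_left [(0.45, [297.7, 201.6])]
rest_right [(0.51, [320.7, 203.3])]
vial_1 [(0.5, [353.1, 262.5]), (0.49, [339.3, 255.4])]
vial_3 [(0.5, [353.1, 262.5]), (0.49, [339.3, 255.4])]
sample_jar [(0.9, [248.8, 158.8])]
```

```bash
cat > h.py <<'E'
import numpy as np, cv2
from bench import robot, eyes, models
from scipy.spatial.transform import Rotation as R
def ray(cam,uv):
    c=cam; x=(uv[0]-c['cx'])/c['fx']; y=(uv[1]-c['cy'])/c['fy']
    if c.get('fish'):
        r=np.hypot(x,y); s=np.sin(r)/r if r>1e-9 else 1; v=np.array([x*s,-y*s,-np.cos(r)])
    else: v=np.array([x,-y,-1.])
    return R.from_rotvec(c['rotation']).apply(v)
def atz(cam,uv,z):
    d=ray(cam,uv); p=np.array(cam['position']); return p+d*(z-p[2])/d[2]
def proj(cam,P):
    v=R.from_rotvec(cam['rotation']).inv().apply(np.asarray(P,float)-cam['position']); x,y,z=v[...,0],-v[...,1],-v[...,2]
    if cam.get('fish'):
        h=np.hypot(x,y); k=np.arctan2(h,z)/np.maximum(h,1e-9)
    else: k=1/z
    return np.stack([x*k*cam['fx']+cam['cx'],y*k*cam['fy']+cam['cy']],-1)
def cam(n):
    c=dict(eyes.camera_model(n)); c['fish']=n=='wrist'; return c
E
python3 - <<'E'
from h import *
c=cam('top'); s=cam('scene')
for n,uv,z in [('blue',(399,212.7),6),('grey',(393.3,183),6),('yel',(393.8,201.1),6),('rack',(390.8,199.1),0),('gauge',(307.7,207.3),0),('seat',(307.7,201.8),74),('rl',(297.7,201.6),66),('rr',(320.7,203.3),66)]: print(n,atz(c,uv,z).round(1))
for n,uv,z in [('blue',(392.3,252),6),('rack',(398.1,248),0),('gauge',(303.5,213.6),0),('seat',(305.6,186.4),74)]: print(n,atz(s,uv,z).round(1))
im=cv2.imread('pics/top0.png'); cv2.imwrite('pics/v1.png',cv2.resize(im[130:290,220:440],None,fx=3.6,fy=3.6,interpolation=2))
im=cv2.imread('pics/scene0.png'); cv2.imwrite('pics/v2.png',im)
print(eyes.camera_model('wrist'))
E
```

```text
blue [ 523.2 -326.1    6. ]
grey [ 606.8 -303.8    6. ]
yel [ 554.6 -309.2    6. ]
rack [ 560.7 -301.4    0. ]
gauge [510.3 -70.3   0. ]
seat [511.3 -72.4  74. ]
rl [510.4 -45.6  66. ]
rr [ 512.8 -106.6   66. ]
blue [ 521.  -316.6    6. ]
rack [ 548.1 -313.4    0. ]
gauge [497.6 -77.1   0. ]
seat [501.5 -79.9  74. ]
{'fx': 309.70691628693146, 'fy': 309.70691628693146, 'cx': 318.5630861922663, 'cy': 203.03698609307656, 'position': array([303.25712992, 551.47110278, 374.44984033]), 'rotation': array([-0.18427556,  0.27381546, -1.94711792])}
```

View pics/v1.png

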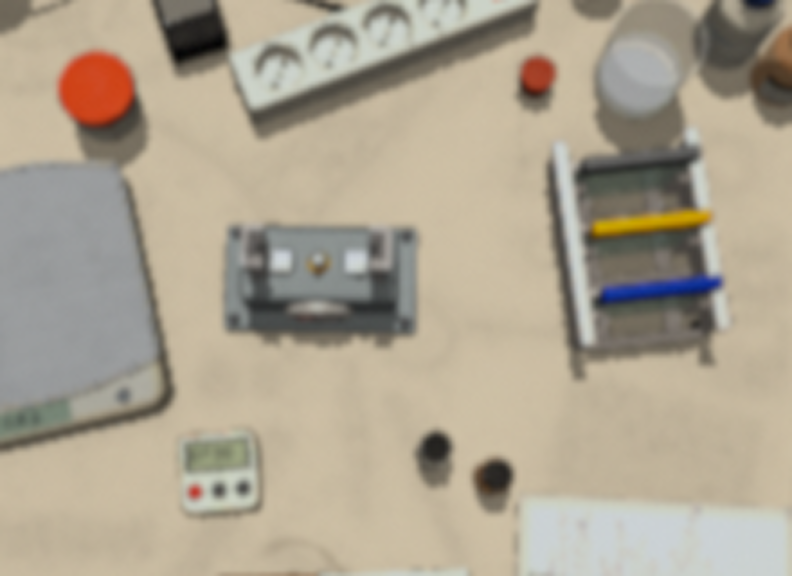

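View pics/v2.png

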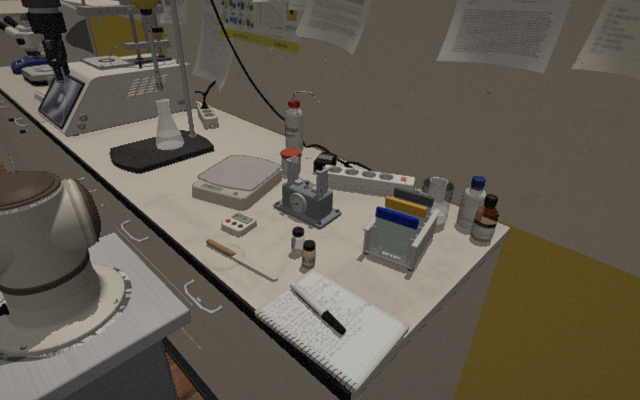

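The top view shows the blue guard in the front slot, with ends at about px (387,212) and (420,209). Yellow is in the middle slot and grey at the back. The gauge sits square to the bench at about px (308,203), with the vials in front at (341,254) and (357,262).

Run:
```python
from h import *
c=cam('top'); s=cam('scene')
f=lambda u,v:(u/3.6+220,v/3.6+130)
for n,p,z in [('bL',(600,295),104),('bR',(720,283),104),('yL',(594,229),104),('yR',(711,215),104),('padL',(281,261),74),('padR',(356,261),74),('plunger',(318,263),82),('postL',(252,250),125),('postR',(382,250),125),('rackFL',(588,340),60),('rackBL',(560,150),60)]: print(n,atz(c,f(*p),z).round(1))
print('standbase',atz(s,(165,150),0), 'balance',atz(s,(195,190),30))
st=robot.state(); Rm=R.from_rotvec(st['orientation']).as_matrix(); print(Rm.round(3))
t=np.array([522,-318,260]); print('tool-frame delta cm',(Rm.T@(t-st['position'])/10).round(2))
```

```text
bL [ 502.2 -275.7  104. ]
bR [ 520.4 -359.1  104. ]
yL [ 549.2 -267.8  104. ]
yR [ 568.9 -349.7  104. ]
padL [506.5 -47.5  74. ]
padR [ 512.8 -101.8   74. ]
plunger [506.6 -74.9  82. ]
postL [502.  -30.6 125. ]
postR [ 512.3 -120.   125. ]
rackFL [ 476.5 -276.8   60. ]
rackBL [ 617.9 -244.3   60. ]
standbase [440.48750535 502.62104369   0.        ] balance [347.31594998 152.94550536  30.        ]
[[ 0.925 -0.38   0.   ]
 [-0.38  -0.925 -0.   ]
 [ 0.     0.    -1.   ]]
tool-frame delta cm [60.37 72.07 -2.87]
```

```bash
for i in 1 2 3 4; do :; done
python3 -m pendant '[{"dx":2.7,"dy":3.3,"dz":-0.6,"hand":110},{"dx":2.7,"dy":3.3,"dz":-0.6,"hand":110},{"dx":2.7,"dy":3.3,"dz":-0.6,"hand":110},{"dx":2.7,"dy":3.3,"dz":-0.6,"hand":110},{"dx":2.7,"dy":3.3,"dz":-0.6,"hand":110}]' 40
python3 -m pendant '[{"dx":2.7,"dy":3.3,"hand":110},{"dx":2.7,"dy":3.3,"hand":110},{"dx":2.7,"dy":3.3,"hand":110},{"dx":2.7,"dy":3.3,"hand":110},{"dx":2.7,"dy":3.3,"hand":110}]'
python3 -m pendant '[{"dx":2.7,"dy":3.3,"hand":110},{"dx":2.7,"dy":3.3,"hand":110},{"dx":2.7,"dy":3.3,"hand":110},{"dx":2.7,"dy":3.3,"hand":110},{"dx":2.7,"dy":3.3,"hand":110}]'
```

```text
invalid input at $[0]: expected keys dx, dy, dz, yaw, hand
invalid input at $[0]: expected keys dx, dy, dz, yaw, hand
invalid input at $[0]: expected keys dx, dy, dz, yaw, hand
```

```bash
python3 -m pendant '[{"dx":2.7,"dy":3.3,"dz":-0.6,"yaw":0,"hand":110},{"dx":2.7,"dy":3.3,"dz":-0.6,"yaw":0,"hand":110},{"dx":2.7,"dy":3.3,"dz":-0.6,"yaw":0,"hand":110},{"dx":2.7,"dy":3.3,"dz":-0.6,"yaw":0,"hand":110},{"dx":2.7,"dy":3.3,"dz":-0.6,"yaw":0,"hand":110}]' 40
python3 -m pendant '[{"dx":2.7,"dy":3.3,"dz":0,"yaw":0,"hand":110},{"dx":2.7,"dy":3.3,"dz":0,"yaw":0,"hand":110},{"dx":2.7,"dy":3.3,"dz":0,"yaw":0,"hand":110},{"dx":2.7,"dy":3.3,"dz":0,"yaw":0,"hand":110},{"dx":2.7,"dy":3.3,"dz":0,"yaw":0,"hand":110}]'
python3 -m pendant '[{"dx":2.7,"dy":3.3,"dz":0,"yaw":0,"hand":110},{"dx":2.7,"dy":3.3,"dz":0,"yaw":0,"hand":110},{"dx":2.7,"dy":3.3,"dz":0,"yaw":0,"hand":110},{"dx":2.7,"dy":3.3,"dz":0,"yaw":0,"hand":110},{"dx":2.7,"dy":3.3,"dz":0,"yaw":0,"hand":110}]'
```

```text
t: 1.7
position: [299.9, 372.5, 261.7]
orientation: [-3.082, 0.608, -0.0]
wrist_force: [0.3, -0.3, -0.1]
finger_gap: 0.571
t: 2.2
position: [361.9, 168.6, 261.7]
orientation: [-3.081, 0.607, -0.001]
wrist_force: [1.5, -0.4, -0.3]
finger_gap: 0.567
t: 2.7
position: [424.2, -35.4, 261.8]
orientation: [-3.082, 0.608, -0.002]
wrist_force: [1.2, 0.0, -0.6]
finger_gap: 0.567
```

```bash
python3 -m pendant '[{"dx":3.1,"dy":3.8,"dz":0,"yaw":0,"hand":140},{"dx":3.1,"dy":3.8,"dz":0,"yaw":0,"hand":140},{"dx":3.1,"dy":3.8,"dz":0,"yaw":0,"hand":140},{"dx":3.1,"dy":3.8,"dz":0,"yaw":0,"hand":140},{"dx":3.1,"dy":3.8,"dz":0,"yaw":0,"hand":140}]'
python3 -m pendant '[{"dx":3.2,"dy":3.8,"dz":0,"yaw":0,"hand":140},{"dx":0,"dy":0,"dz":0,"yaw":0.14,"hand":140},{"dx":0,"dy":0,"dz":0,"yaw":0.14,"hand":140},{"dx":0,"dy":0,"dz":0,"yaw":0.14,"hand":140},{"dx":0,"dy":0,"dz":0,"yaw":0.14,"hand":140}]'
python3 -m pendant '[{"dx":0,"dy":0,"dz":0,"yaw":0.14,"hand":140},{"dx":0,"dy":0,"dz":0,"yaw":0.14,"hand":140},{"dx":0,"dy":0,"dz":0,"yaw":0.125,"hand":140},{"dx":0,"dy":0,"dz":0,"yaw":0,"hand":140},{"dx":0,"dy":0,"dz":0,"yaw":0,"hand":140}]'
cat > look.py <<'E'
from h import *
import sys
st=robot.state(); c=cam('wrist'); im=eyes.snapshot('wrist'); cv2.imwrite(f'pics/{sys.argv[1]}.png',im)
np.save(f'pics/{sys.argv[1]}.npy',c,allow_pickle=True)
Rm=R.from_rotvec(st['orientation']).as_matrix()
print('t',st['t'],'tcp',st['position'].round(1),'tool y angle',np.arctan2(Rm[1,1],Rm[0,1]).round(3),'gap mm',st['finger_gap']*85,'q',st['joint_positions'].round(2))
for n,z in [a.split(':') for a in sys.argv[2:]]:
    for d in models.regions_of(n,'wrist')[:1]:
        m=d['mask']; v,u=np.nonzero(m); 
        P=np.array([atz(c,(a,b),float(z))[:2] for a,b in zip(u,v)]); m0=P.mean(0)
        w,V=np.linalg.eigh(np.cov((P-m0).T)); Q=(P-m0)@V
        mid=m0+V@((Q.max(0)+Q.min(0))/2)
        print(n,round(d['p'],2),'px',m.sum(),'mid',mid.round(1),'mean',m0.round(1),'major dir',np.arctan2(V[1,1],V[0,1]).round(3),'ext',np.ptp(Q,axis=0).round(1))
E
python3 look.py w1 cassette_blue:106 cassette_yellow:106
```

```text
t: 3.2
position: [495.4, -270.5, 261.5]
orientation: [3.082, -0.609, 0.001]
wrist_force: [1.3, 0.8, 0.1]
finger_gap: 0.449
t: 3.7
position: [510.3, -315.9, 261.1]
orientation: [2.789, -1.445, -0.0]
wrist_force: [-0.3, 0.3, -0.3]
finger_gap: 0.452
t: 4.2
position: [510.3, -315.6, 261.3]
orientation: [2.451, -1.966, -0.0]
wrist_force: [-0.2, 0.7, 0.1]
finger_gap: 0.451
t 4.2 tcp [ 510.3 -315.6  261.3] tool y angle -2.923 gap mm 38.354169405195336 q [-0.28  0.32 -0.01  0.   -1.24  0.5 ]
cassette_blue 0.78 px 828 mid [ 515.4 -321.7] mean [ 515.4 -321.6] major dir 1.805 ext [10.1 87.1]
cassette_yellow 0.87 px 1436 mid [ 556.9 -311. ] mean [ 558.1 -314.3] major dir 1.764 ext [20.8 87.1]
```

View pics/w1.png

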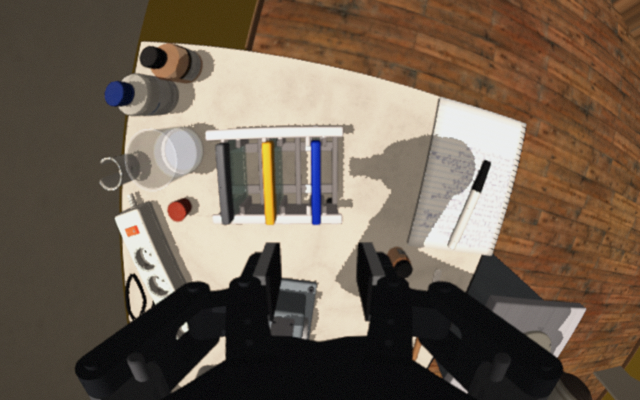

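```bash
python3 -m pendant '[{"dx":0.35,"dy":-0.18,"dz":3.7,"yaw":-0.016,"hand":140},{"dx":0.35,"dy":-0.18,"dz":3.7,"yaw":0,"hand":140},{"dx":0,"dy":0,"dz":3.7,"yaw":0,"hand":140},{"dx":0,"dy":0,"dz":0,"yaw":0,"hand":140},{"dx":0,"dy":0,"dz":0,"yaw":0,"hand":140}]'
python3 look.py w2 cassette_blue:106 cassette_yellow:106
```

```text
t: 4.85
position: [515.7, -322.1, 150.9]
orientation: [2.464, -1.947, 0.0]
wrist_force: [0.5, 0.1, 0.4]
finger_gap: 0.45
t 4.85 tcp [ 515.7 -322.1  150.9] tool y angle -2.908 gap mm 38.258704954693 q [-0.29  0.42 -0.15  0.   -1.    0.52]
cassette_blue 0.95 px 1945 mid [ 515.7 -322.1] mean [ 516.3 -325. ] major dir 1.796 ext [10.4 90.1]
cassette_yellow 0.85 px 2849 mid [ 558.7 -322.8] mean [ 559.6 -326.4] major dir 1.737 ext [23.4 71.1]
```

View pics/w2.png

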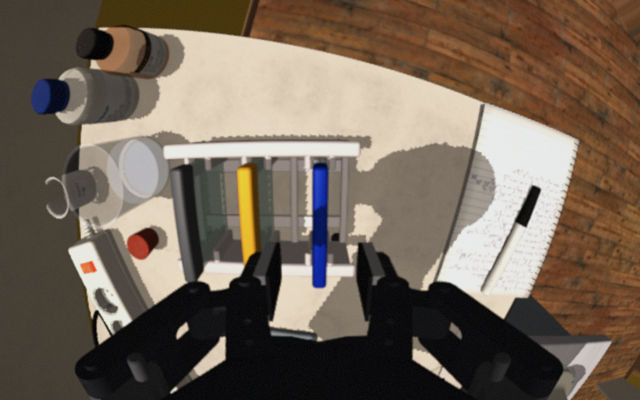

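The blue guard runs from px (319,164) to (319,287), midway between the fingers, and its measured middle matches the TCP. I'll descend and grip.

```bash
python3 -m pendant '[{"dx":0,"dy":0,"dz":2.5,"yaw":0,"hand":140},{"dx":0,"dy":0,"dz":2.5,"yaw":0,"hand":140},{"dx":0,"dy":0,"dz":2.4,"yaw":0,"hand":140},{"dx":0,"dy":0,"dz":0,"yaw":0,"hand":140},{"dx":0,"dy":0,"dz":0,"yaw":0,"hand":255}]' 50
python3 -m pendant '[{"dx":0,"dy":0,"dz":0,"yaw":0,"hand":255},{"dx":0,"dy":0,"dz":0,"yaw":0,"hand":255},{"dx":0,"dy":0,"dz":0,"yaw":0,"hand":255},{"dx":0,"dy":0,"dz":0,"yaw":0,"hand":255},{"dx":0,"dy":0,"dz":0,"yaw":0,"hand":255}]' 50
```

```text
t: 5.5
position: [516.4, -322.1, 78.0]
orientation: [-2.464, 1.948, -0.004]
wrist_force: [-0.7, 0.3, -0.9]
finger_gap: 0.297
t: 6.0
position: [516.2, -322.4, 78.8]
orientation: [-2.464, 1.949, -0.005]
wrist_force: [-1.8, -0.7, 5.6]
finger_gap: 0.105
```

```bash
python3 -m pendant '[{"dx":0,"dy":0,"dz":-1,"yaw":0,"hand":255},{"dx":0,"dy":0,"dz":-1.5,"yaw":0,"hand":255},{"dx":0,"dy":0,"dz":-1.5,"yaw":0,"hand":255},{"dx":0,"dy":0,"dz":-1.5,"yaw":0,"hand":255},{"dx":0,"dy":0,"dz":-1.5,"yaw":0,"hand":255}]'
python3 -m pendant '[{"dx":0,"dy":0,"dz":-1.5,"yaw":0,"hand":255},{"dx":0,"dy":0,"dz":-2,"yaw":0,"hand":255},{"dx":0,"dy":0,"dz":-2,"yaw":0,"hand":255},{"dx":0,"dy":0,"dz":-2,"yaw":0,"hand":255},{"dx":0,"dy":0,"dz":-1.5,"yaw":0,"hand":255}]'
python3 - <<'E'
from h import *
st=robot.state(); print(st['position'],st['wrist_force'],st['wrist_torque'],st['finger_gap']*85)
c=cam('scene'); im=eyes.snapshot('scene'); cv2.imwrite('pics/s3.png',cv2.resize(im[80:280,240:460],None,fx=3.6,fy=3,interpolation=2)) 
print(models.landmark_of('cassette_blue','scene')[:1],models.landmark_of('blue_foot_left','scene')[:2],models.landmark_of('blue_foot_right','scene')[:2])
E
```

```text
t: 6.5
position: [515.5, -321.4, 147.4]
orientation: [-2.463, 1.949, -0.001]
wrist_force: [0.7, 0.3, -1.2]
finger_gap: 0.107
t: 7.0
position: [515.7, -321.5, 238.3]
orientation: [-2.463, 1.948, -0.003]
wrist_force: [0.6, 0.9, -2.3]
finger_gap: 0.111
[ 515.74446947 -321.47815152  238.28933903] [ 0.63184545  0.88737358 -2.33102119] [-0.02049391 -0.01414289  0.02796296] 9.427883974572225
[{'xy': [400.8, 185.4], 'p': 0.66}] [{'xy': [383.1, 182.2], 'p': 0.97}, {'xy': [291.0, 248.8], 'p': 0.28}] [{'xy': [415.8, 188.1], 'p': 0.95}]
```

View pics/s3.png

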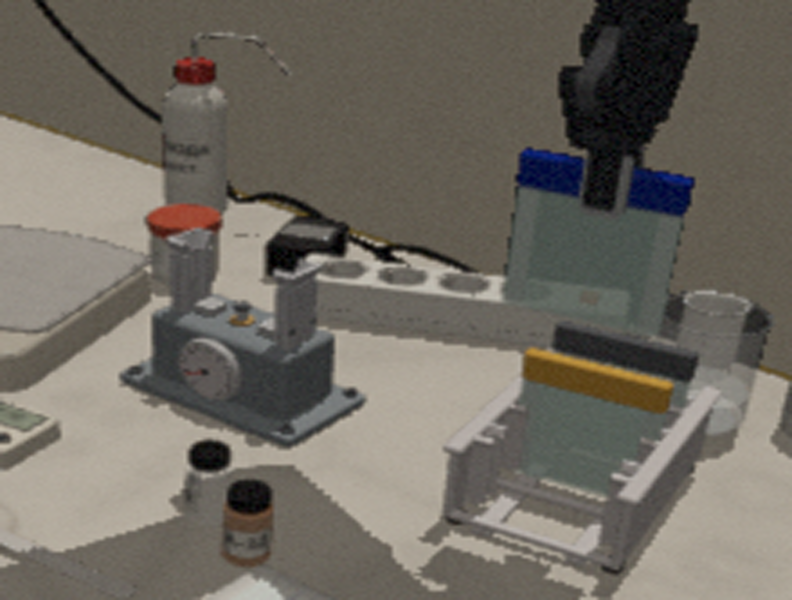

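The blue cassette is out and hangs upright, and yellow and grey are still seated. Next I'll go past the gauge, so the wrist camera sees it from directly above.

```bash
python3 -m pendant '[{"dx":0,"dy":0,"dz":0,"yaw":0.06,"hand":255},{"dx":0,"dy":0,"dz":0,"yaw":0.059,"hand":255},{"dx":-1.7,"dy":-0.2,"dz":0,"yaw":0,"hand":255},{"dx":-3.2,"dy":-0.2,"dz":0,"yaw":0,"hand":255},{"dx":-3.6,"dy":-0.25,"dz":0,"yaw":0,"hand":255}]'
python3 -m pendant '[{"dx":-3.6,"dy":-0.25,"dz":0,"yaw":0,"hand":255},{"dx":-3.6,"dy":-0.25,"dz":0,"yaw":0,"hand":255},{"dx":-3.6,"dy":-0.25,"dz":0,"yaw":0,"hand":255},{"dx":-3.6,"dy":-0.25,"dz":0,"yaw":0,"hand":255},{"dx":-3.6,"dy":-0.25,"dz":0,"yaw":0,"hand":255}]'
python3 -m pendant '[{"dx":-3.6,"dy":-0.2,"dz":0,"yaw":0,"hand":255},{"dx":-2.6,"dy":-0.1,"dz":0,"yaw":0,"hand":255},{"dx":-1.0,"dy":0,"dz":0,"yaw":0,"hand":255},{"dx":0,"dy":0,"dz":0,"yaw":0,"hand":255},{"dx":0,"dy":0,"dz":0,"yaw":0,"hand":255}]'
cat > g.py <<'E'
from h import *
import sys
st=robot.state(); c=cam('wrist'); im=eyes.snapshot('wrist'); cv2.imwrite(f'pics/{sys.argv[1]}.png',im)
Rm=R.from_rotvec(st['orientation']).as_matrix()
print('t',st['t'],'tcp',st['position'].round(1),'tool y',np.arctan2(Rm[1,1],Rm[0,1]).round(3),'rot',Rm.round(3).tolist(),'F',st['wrist_force'].round(1))
for n,z in [('gauge',0),('gauge_seat',74),('rest_left',66),('rest_right',66),('blue_foot_right',166),('blue_foot_left',166)]:
    for d in models.landmark_of(n,'wrist')[:1]: print(n,round(d['p'],2),np.round(d['xy'],1),atz(c,d['xy'],z).round(1))
for n,z in [('rest_left',74),('rest_right',74),('gauge_plunger',82),('cassette_blue',266)]:
    for d in models.regions_of(n,'wrist')[:1]: print('reg',n,round(d['p'],2),np.round(d['xy'],1),atz(c,d['xy'],z).round(1),d['mask'].sum())
E
python3 g.py w3
python3 -c "
import cv2; im=cv2.imread('pics/w3.png'); cv2.imwrite('pics/w3c.png',cv2.resize(im[90:340,190:470],None,fx=2.4,fy=2.4,interpolation=2))"
```

```text
t: 7.7
position: [511.4, -235.2, 234.8]
orientation: [2.342, -2.093, -0.004]
wrist_force: [-0.1, 0.9, -1.4]
finger_gap: 0.111
t: 8.2
position: [503.1, -54.1, 235.4]
orientation: [2.344, -2.091, -0.002]
wrist_force: [-0.5, -0.0, -1.0]
finger_gap: 0.108
t: 8.7
position: [498.8, 15.4, 235.9]
orientation: [2.343, -2.091, -0.001]
wrist_force: [-0.6, 0.4, -2.0]
finger_gap: 0.105
t 8.7 tcp [498.8  15.4 235.9] tool y -3.028 rot [[0.113, -0.994, -0.001], [-0.994, -0.113, -0.0], [0.0, 0.001, -1.0]] F [-0.6  0.4 -2. ]
gauge 0.59 [316.8 102.4] [511.4 -71.3   0. ]
gauge_seat 0.73 [313.2  95.9] [514.9 -73.9  74. ]
rest_left 0.63 [315.7 124. ] [509.4 -46.5  66. ]
rest_right 0.68 [315.3  67.8] [ 516.2 -103.3   66. ]
blue_foot_right 0.57 [320.1 180.1] [501.5 -10.3 166. ]
reg rest_left 0.58 [314.1 123.7] [511.  -46.8  74. ] 296
reg rest_right 0.73 [314.9  65.8] [ 516.6 -104.    74. ] 240
reg gauge_plunger 0.5 [316.4  95.5] [511.8 -74.1  82. ] 103
reg cassette_blue 0.64 [317.8 252.1] [502.1  -1.6 266. ] 3717
```

View pics/w3c.png

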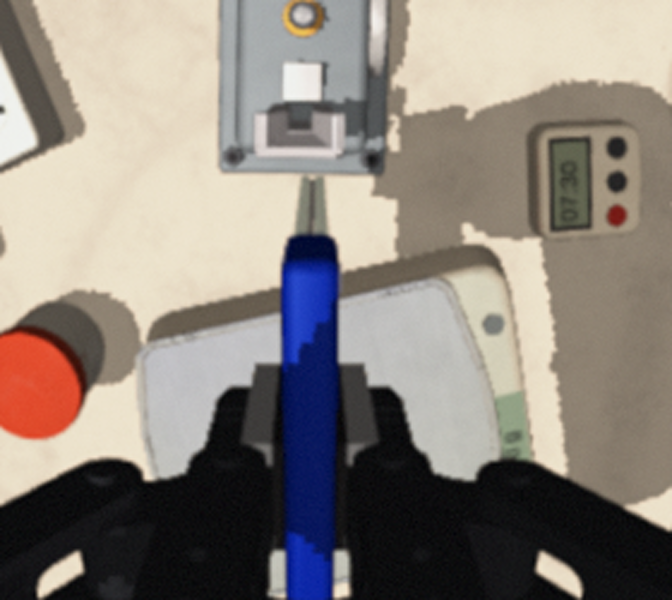

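```bash
cat > ov.py <<'E'
from h import *
import sys
# usage: ov.py img x y yaw  tcpx tcpy tcpz tooly  dxoff
a=list(map(float,sys.argv[2:])); im=cv2.imread(f'pics/{sys.argv[1]}.png'); c=cam('wrist')
r0,r1,c0,c1=30,230,260,380; k=4
big=cv2.resize(im[r0:r1,c0:c1],None,fx=k,fy=k*0.74,interpolation=2)
def poly(P,col,closed=True):
    q=proj(c,np.array(P,float)); q=((q-[c0,r0]+.5)*[k,k*.74]).round().astype(int); cv2.polylines(big,[q],closed,col,1)
gx,gy,yw=a[:3]; X=np.array([np.cos(yw),np.sin(yw)]); Y=np.array([-X[1],X[0]])
G=lambda x,y,z:[*(np.array([gx,gy])+x*X+y*Y),z]
for s in(-27,27): poly([G(x,s+y,74) for x,y in((-8,-8),(8,-8),(8,8),(-8,8))],(0,0,255))
t=np.linspace(0,2*np.pi,30); poly([G(6*np.cos(q),6*np.sin(q),82) for q in t],(0,0,255))
poly([G(x,y,0) for x,y in((-42,-75),(42,-75),(42,75),(-42,75))],(0,255,255))
tx,ty,tz,ta,off=a[3:8]; n=np.array([np.cos(ta),np.sin(ta)]); w=np.array([-n[1],n[0]]) # w=tool x
w = w if w[1]<0 else -w
C=lambda x,y,z:[*(np.array([tx,ty])+x*n+(y+off)*w),z]
top=tz+28; 
poly([C(x,43,z) for x,z in((-5,top),(5,top),(5,top-22),(-5,top-22))],(0,255,0))
poly([C(x,42,z) for x,z in((-3.5,top-22),(3.5,top-22),(3.5,top-100),(-3.5,top-100))],(255,0,255))
cv2.imwrite(f'pics/{sys.argv[1]}_ov.png',big)
E
python3 ov.py w3 512.5 -74.8 0.11 498.8 15.4 235.9 -3.028 0
```

```text
(no output)
```

View pics/w3_ov.png

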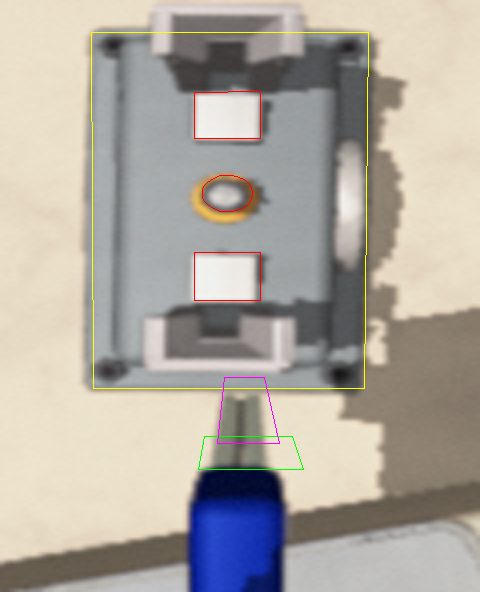

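```bash
python3 -m pendant '[{"dx":2,"dy":-0.05,"dz":0,"yaw":0.008,"hand":255},{"dx":3,"dy":-0.06,"dz":0,"yaw":0,"hand":255},{"dx":3,"dy":-0.06,"dz":0,"yaw":0,"hand":255},{"dx":1.57,"dy":-0.05,"dz":0,"yaw":0,"hand":255},{"dx":0,"dy":0,"dz":1,"yaw":0,"hand":255}]'
python3 -m pendant '[{"dx":0,"dy":0,"dz":1,"yaw":0,"hand":255},{"dx":0,"dy":0,"dz":0.7,"yaw":0,"hand":255},{"dx":0,"dy":0,"dz":0,"yaw":0,"hand":255},{"dx":0,"dy":0,"dz":0,"yaw":0,"hand":255}]'
python3 g.py w4
python3 - <<'E'
from h import *
im=cv2.imread('pics/w4.png'); a=cv2.resize(im[60:260,240:400],None,fx=2.4,fy=2.4,interpolation=2)
s=eyes.snapshot('scene'); cv2.imwrite('pics/s4.png',s); b=cv2.resize(s[120:240,255:355],None,fx=4,fy=4,interpolation=2)
cv2.imwrite('pics/c4.png',np.hstack([a,b]))
for n in ['blue_foot_left','blue_foot_right','gauge_seat']: print(n,models.landmark_of(n,'scene')[:1])
E
```

```text
t: 9.75
position: [512.7, -80.8, 227.3]
orientation: [-2.331, 2.103, -0.004]
wrist_force: [0.3, -0.3, -2.2]
finger_gap: 0.112
t: 10.15
position: [511.7, -78.7, 209.2]
orientation: [2.336, -2.1, -0.0]
wrist_force: [0.5, -0.8, -1.8]
finger_gap: 0.103
t 10.15 tcp [511.7 -78.7 209.2] tool y -3.035 rot [[0.106, -0.994, -0.0], [-0.994, -0.106, -0.0], [0.0, 0.0, -1.0]] F [ 0.5 -0.8 -1.8]
gauge 0.66 [319.6 183.1] [510.6 -72.1   0. ]
gauge_seat 0.79 [317.  198.3] [513.5 -73.5  74. ]
rest_left 0.6 [316.7 165.7] [ 516.8 -102.7   66. ]
rest_right 0.47 [316.2 167.1] [ 517.1 -101.3   66. ]
blue_foot_right 0.57 [322.5 180.5] [ 513.5 -109.9  166. ]
reg cassette_blue 0.65 [317.2 255.6] [ 516.1 -107.   266. ] 3838
blue_foot_left [{'xy': [293.2, 157.7], 'p': 0.86}]
blue_foot_right [{'xy': [314.7, 161.1], 'p': 0.65}]
gauge_seat [{'xy': [306.3, 185.2], 'p': 0.88}]
```

View pics/c4.png

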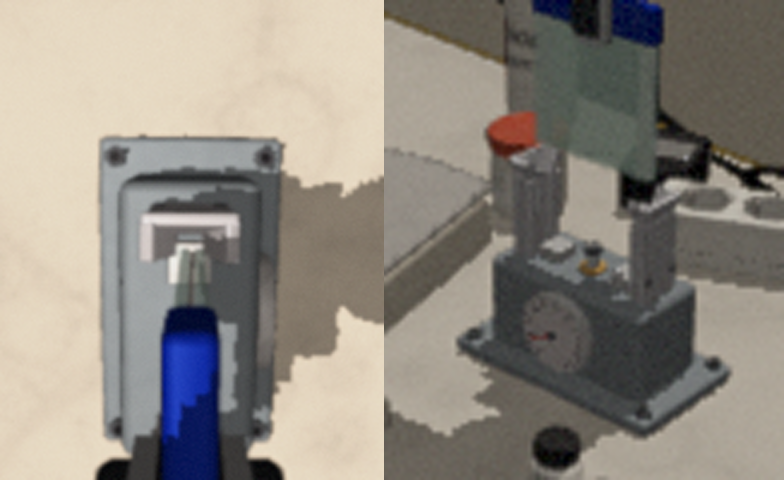

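The cassette's lower edge sits over the guide notch (about px 319,159). I'll lower gently and watch the force.

```bash
python3 -m pendant '[{"dx":0,"dy":0,"dz":0.6,"yaw":0,"hand":255},{"dx":0,"dy":0,"dz":0.6,"yaw":0,"hand":255},{"dx":0,"dy":0,"dz":0,"yaw":0,"hand":255}]'
python3 -m pendant '[{"dx":0,"dy":0,"dz":0.5,"yaw":0,"hand":255},{"dx":0,"dy":0,"dz":0.5,"yaw":0,"hand":255},{"dx":0,"dy":0,"dz":0,"yaw":0,"hand":255}]'
```

```text
t: 11.2
position: [510.7, -79.3, 195.9]
orientation: [2.333, -2.101, -0.003]
wrist_force: [0.2, 0.4, -1.7]
finger_gap: 0.111
t: 11.5
position: [512.0, -79.1, 186.7]
orientation: [-2.334, 2.102, -0.0]
wrist_force: [1.7, 0.0, -3.1]
finger_gap: 0.109
```

```bash
python3 -m pendant '[{"dx":0,"dy":0,"dz":0.6,"yaw":0,"hand":255},{"dx":0,"dy":0,"dz":0.6,"yaw":0,"hand":255},{"dx":0,"dy":0,"dz":0,"yaw":0,"hand":255}]'
python3 -m pendant '[{"dx":0,"dy":0,"dz":0.6,"yaw":0,"hand":255},{"dx":0,"dy":0,"dz":0.6,"yaw":0,"hand":255},{"dx":0,"dy":0,"dz":0,"yaw":0,"hand":255},{"dx":0,"dy":0,"dz":0,"yaw":0,"hand":255}]'
```

```text
t: 11.8
position: [511.8, -79.1, 174.5]
orientation: [-2.334, 2.102, 0.0]
wrist_force: [1.8, 0.4, -2.9]
finger_gap: 0.105
t: 12.2
position: [511.8, -79.1, 162.9]
orientation: [-2.335, 2.102, 0.0]
wrist_force: [2.2, 0.8, -3.0]
finger_gap: 0.108
```

```bash
python3 -m pendant '[{"dx":0,"dy":0,"dz":0.4,"yaw":0,"hand":255},{"dx":0,"dy":0,"dz":0.4,"yaw":0,"hand":255},{"dx":0,"dy":0,"dz":0,"yaw":0,"hand":255}]'
python3 -m pendant '[{"dx":0,"dy":0,"dz":0.3,"yaw":0,"hand":255},{"dx":0,"dy":0,"dz":0,"yaw":0,"hand":255},{"dx":0,"dy":0,"dz":0,"yaw":0,"hand":255}]'
python3 -m pendant '[{"dx":0,"dy":0,"dz":0.3,"yaw":0,"hand":255},{"dx":0,"dy":0,"dz":0,"yaw":0,"hand":255},{"dx":0,"dy":0,"dz":0,"yaw":0,"hand":255}]'
```

```text
t: 12.5
position: [511.8, -79.2, 154.9]
orientation: [-2.334, 2.102, -0.0]
wrist_force: [2.4, 0.8, -3.2]
finger_gap: 0.108
t: 12.8
position: [511.9, -79.3, 152.9]
orientation: [-2.335, 2.101, -0.001]
wrist_force: [1.2, 0.8, 3.2]
finger_gap: 0.105
t: 13.1
position: [512.0, -79.3, 149.9]
orientation: [-2.335, 2.101, -0.001]
wrist_force: [1.3, 0.6, 4.9]
finger_gap: 0.106
```

```bash
python3 -m pendant '[{"dx":0,"dy":0,"dz":0.2,"yaw":0,"hand":255},{"dx":0,"dy":0,"dz":0,"yaw":0,"hand":255}]'
python3 -m pendant '[{"dx":0,"dy":0,"dz":0.15,"yaw":0,"hand":255},{"dx":0,"dy":0,"dz":0,"yaw":0,"hand":255}]'
python3 -m pendant '[{"dx":0,"dy":0,"dz":0.1,"yaw":0,"hand":255},{"dx":0,"dy":0,"dz":0,"yaw":0,"hand":255}]'
```

```text
t: 13.3
position: [512.0, -79.3, 147.9]
orientation: [-2.335, 2.101, -0.002]
wrist_force: [2.3, 0.5, 5.8]
finger_gap: 0.108
t: 13.5
position: [512.1, -79.3, 146.8]
orientation: [-2.335, 2.101, -0.002]
wrist_force: [-0.1, 0.6, 7.1]
finger_gap: 0.107
t: 13.7
position: [512.3, -79.3, 146.8]
orientation: [-2.335, 2.1, -0.003]
wrist_force: [-0.9, 1.9, 13.0]
finger_gap: 0.105
```

```bash
python3 -m pendant '[{"dx":0,"dy":0,"dz":0.03,"yaw":0,"hand":255},{"dx":0,"dy":0,"dz":0,"yaw":0,"hand":255},{"dx":0,"dy":0,"dz":0,"yaw":0,"hand":255}]'
python3 - <<'E'
from h import *
st=robot.state(); print(st['wrist_force'].round(1),st['wrist_torque'].round(2))
s=eyes.snapshot('scene'); c=cam('scene')
for n in ['blue_foot_left','blue_foot_right','gauge_seat']:
    print(n,[(d['p'],d['xy'],atz(c,d['xy'],74).round(1)) for d in models.landmark_of(n,'scene')[:1]])
cv2.imwrite('pics/s5.png',cv2.resize(s[120:240,250:360],None,fx=5,fy=5,interpolation=2))
E
```

```text
t: 14.0
position: [512.3, -79.3, 146.8]
orientation: [-2.335, 2.1, -0.003]
wrist_force: [-2.0, 1.3, 13.9]
finger_gap: 0.105
[-2.   1.3 13.9] [ 0.58  0.58 -0.08]
blue_foot_left [(0.68, [295.3, 182.3], array([498. , -48.7,  74. ]))]
blue_foot_right []
gauge_seat [(0.62, [308.4, 186.6], array([505.5, -85. ,  74. ]))]
```

View pics/s5.png

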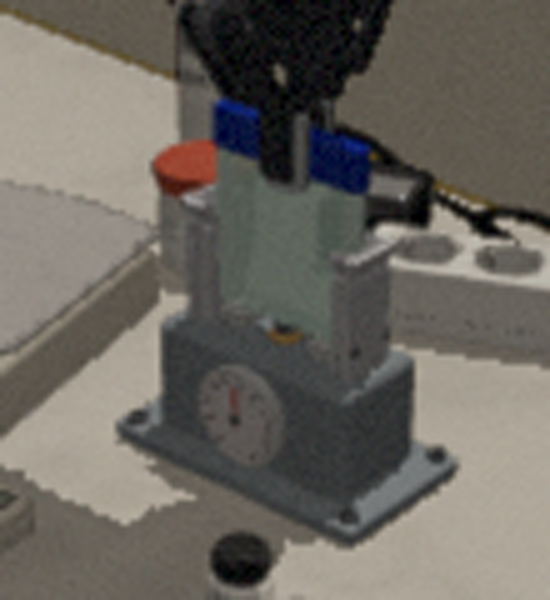

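The needle points straight up at about px (297,200). A touch more load will make sure both feet bear, then I'll hold and check before handing in.

```bash
python3 -m pendant '[{"dx":0,"dy":0,"dz":0.06,"yaw":0,"hand":255},{"dx":0,"dy":0,"dz":0,"yaw":0,"hand":255},{"dx":0,"dy":0,"dz":0,"yaw":0,"hand":255},{"dx":0,"dy":0,"dz":0,"yaw":0,"hand":255},{"dx":0,"dy":0,"dz":0,"yaw":0,"hand":255}]'
python3 -m pendant '[{"dx":0,"dy":0,"dz":0,"yaw":0,"hand":255},{"dx":0,"dy":0,"dz":0,"yaw":0,"hand":255},{"dx":0,"dy":0,"dz":0,"yaw":0,"hand":255}]'
python3 - <<'E'
from h import *
s=eyes.snapshot('scene'); w=eyes.snapshot('wrist'); st=robot.state(); print(st['t'],st['position'].round(2),st['wrist_force'].round(1),st['wrist_torque'].round(2))
cv2.imwrite('pics/c6.png',np.hstack([cv2.resize(w[60:260,240:400],(480,600),interpolation=2),cv2.resize(s[150:225,280:320],(320,600),interpolation=2)]))
E
```

```text
t: 14.7
position: [512.4, -79.3, 146.8]
orientation: [-2.336, 2.099, -0.004]
wrist_force: [-2.6, 2.9, 17.6]
finger_gap: 0.11
t: 15.0
position: [512.4, -79.3, 146.7]
orientation: [-2.335, 2.1, -0.004]
wrist_force: [-2.3, 2.4, 16.3]
finger_gap: 0.109
15.1 [512.41 -79.26 146.73] [-1.5  2.7 16.4] [ 0.75  0.92 -0.03]
```

View pics/c6.png

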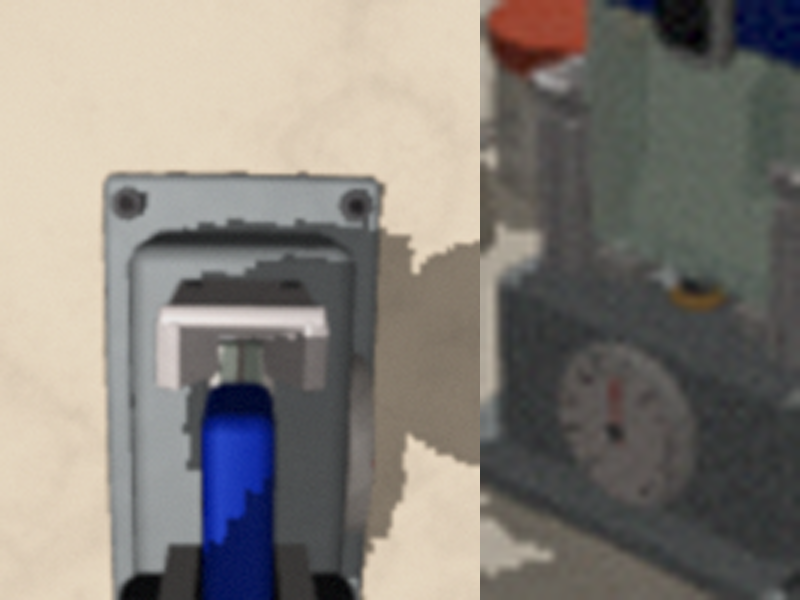

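The cassette sits in the guide channel, the needle points straight up, and the force holds steady at about 16 N with no more travel. Handing in.

```bash
python3 -c "
from bench import robot; print(robot.job_done()); s=robot.state(); print(s['t'],s['position'],s['wrist_force'],s['finger_gap'])"
```

```text
the job is handed in; nothing more can be done
None
the job is handed in; nothing more can be done
```

I drew the blue cassette up out of the front slot, stood it in the gauge's guides and pressed it onto the rest pads. I handed the job in at about 15 s, still gripping it and pressing lightly.

**Fully down:** the dial needle points straight up. The tool met the plunger at about 153 mm and then a hard stop at 146.8 mm. The wrist force holds at about 16 N (about 19 N counting the weight of the cassette), which leaves roughly 10 N on the pads after the spring.

**Not confirmed:**
- I could not see both feet on the pads. The network found only the left foot in the last check, so that both bear is inferred from the hard stop and the needle.
- The top and wrist cameras disagreed by about 3 mm on where the gauge stands. I placed the cassette using the wrist view, where cassette and gauge show together.
- The grip is about 4.6 mm off the cassette's centre along its width.

**Rest of the bench:** yellow and grey were still in their slots in the view after the lift. I did not measure how far they, the jar or the vials moved, and the arm met nothing I could detect on the way.

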